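# Unlatch the switch box, open it and press its keys in turn

## Task

Start the bench unit from its grey switch box: swing the latch lever at the side of the box off the lid, and open the hinged lid until it stands about upright or further. Then press the three keys inside right down, one at a time, letting each spring back before the next: first the smallest, then the middle-sized, last the largest. Leave the lid open and the latch off, and leave the dish, the upright sleeve and the small flat case where they stand.

Things in the scene. Friction and masses are not known exactly. Their poses are not given: they have to be found in the camera images.
- switch_box: grey sheet-metal switch box fixed to the bench, 120 mm deep (x), 200 mm wide (y), rim 60 mm high, walls 4 mm, key deck inside 26 mm high, closed lid top at 67 mm. Origin: centre of its underside; its x points to the hinged back, -x to the front with the lid's tab; the latch is at its -y side, on a dark bracket 36 x 38 mm
- latch (a joint): swing of the latch about its upright pivot (at -40, -122 mm in the box's x, y), rad. At 0 its short nose lies over the lid and the 66 mm handle points along the box's -y; it grows as the handle swings to the front (clockwise from above), to the stop at 1.75 (handle along -x). Fully clear of the lid above 1.1. Stiff: stays where left; about 2 N at the knob
- latch_knob (a point): centre of the top of the black round knob (18 mm across, 30 mm tall) at the end of the latch handle, 99 mm above the bench; 66 mm from the pivot. The handle is a steel bar 12 mm wide and 8 mm thick, its underside 69 mm above the bench, with free space below
- latch_pivot (a point): pivot of the latch, in the middle of the lever's bar
- lid (a joint): opening of the lid, rad: 0 closed, 1.57 upright, stop at 1.9. A stiff hinge: it stays where it is left; about 1.5 N at the tab
- lid_tab (a point): middle of the outer lower edge of the lid's front tab (50 mm wide, 6 mm thick), which stands out 26 mm from the front of the box with free space below it; 152 mm from the hinge, 60 mm above the bench when closed
- lid_hinge (a point): middle of the lid's hinge axis, at the back rim of the box, 60 mm above the bench
- small_key_top (a point): centre of the top face of the small round grey spring key (14 mm across), which faces straight up 48 mm above the bench when not pressed. The three keys stand in one row across the box, 56 mm apart, in any order, 12 mm nearer the front than the middle of the box; under the closed lid they cannot be seen
- medium_key_top (a point): centre of the top face of the middle-sized round grey spring key (24 mm across), which faces straight up 48 mm above the bench when not pressed. The three keys stand in one row across the box, 56 mm apart, in any order, 12 mm nearer the front than the middle of the box; under the closed lid they cannot be seen
- large_key_top (a point): centre of the top face of the large round grey spring key (36 mm across), which faces straight up 48 mm above the bench when not pressed. The three keys stand in one row across the box, 56 mm apart, in any order, 12 mm nearer the front than the middle of the box; under the closed lid they cannot be seen
- small_key (a joint): travel of the small key: 0 up, 0.006 m fully down (about 5 N); it springs back
- medium_key (a joint): travel of the middle-sized key: 0 up, 0.006 m fully down (about 5 N); it springs back
- large_key (a joint): travel of the large key: 0 up, 0.006 m fully down (about 5 N); it springs back
- dish: loose white ceramic dish, 67 mm across, 24 mm high, right of the box, beyond the latch; origin: centre of its underside. Bystander
- sleeve: loose steel tool sleeve standing upright, 31 mm across, 77 mm tall, left of the box; origin: centre of its underside. Bystander
- insert_case: loose flat case of inserts, dark blue over black, 46 x 72 x 22 mm, before the left front corner of the box; origin: centre of its underside. Bystander

How it is judged:
By the outcome, as a careful person would: the job done as asked, in the order asked, and still so for the second after the job is handed in, with the robot touching nothing.
It also fails if it takes over 58 s, if anything falls off the work surface, if the arm or the gripper's body presses on something with over 40 N, if the wrist force passes 120 N, or if a joint passes its speed limit or range.

## Robot

A 6-joint arm with a two-finger parallel gripper is mounted at the origin on a cart in front of the work surface, level with it; the furniture and walls round the work are solid. World frame = base frame: x ahead of the robot, y to its left, z up, the work surface at z = 0. Lengths are in m, angles in rad, forces in N, time in s.
With the tool pointing down it reaches from about 0.3 to 0.875 m from the base axis. Payload 6.4 kg.
Tool frame: the origin (TCP) lies at the very end of the fingers, on their centre line; the grasp point (between the pads) lies 19 mm behind it (hold_point_z is the distance from the TCP to the grasp point, in m); z points along the fingers, y is the line along which they close (so a half turn about z gives the same grasp; the last joint's range is limited). The gripper opens to 88 mm and grips with 3 to 60 N. Pads are 18 mm wide; open, the fingers measure 123 mm over their backs; the gripper's body (75 mm by 187 mm) begins 45 mm behind the grasp point.
Start: joints at [1.02, 0.181, 1.607, -0, 1.354, -0.206], TCP at [0.194, 0.541, 0.239] pointing down, gripper open.
Joint ranges: [-2.99, 2.99], [-0.89, 2.07], [0.3, 2.58], [-1.14, 4.28], [0, 2.63], [-3.12, 3.12]. Speed limits (rad/s): [2.57, 2.57, 3.01, 3.14, 3.14, 3.14].

## Interface

Orientations are given as a unit quaternion [w, x, y, z].
In Python, from station import read_state, read_camera, camera_model, hand_in, hold_point_z gives the robot as it stands.
- The arm moves only by the tool apply_moves, never from a script. Its argument "plan" is a list of rows, each a list of 7 numbers: the opening, from -1 (shut) to 1 (fully open), then the shift along the tool's x, y, z in m, then the turn, a rotation vector about the tool's x, y, z in degrees. In form: [[grip, x, y, z, wx, wy, wz], ...]. A call has exactly 10 rows; each row is the pose to reach, as a shift and turn from the pose commanded when the call began, along the tool's axes at that moment; what a row does not reach only later rows make up. A row lasts 1/10 s, in which the tool goes at most 50 mm and 8.59 degrees, less where a joint would pass 70% of its speed; a pose out of reach is approached as far as the arm can. A call with a gripper value outside its range is refused whole. The fingers move at their own pace and stop on an object; the grip force is fixed at half the most. Time passes only in rows, so rows that repeat a pose let the fingers close, or fill a call up. It gives the time, the measured TCP pose, the force, the opening and the grip force at its end, in the units of the state.
- read_state(): the state, without advancing time (a new reading comes with each control period).
- read_camera(name): name is "scene" or "top" or "wrist"; returns the picture (480x640x3 uint8, blue, green, red); there is no depth.
- camera_model(name): a dict with "intrinsics" (3x3 intrinsics, pixels), "R" (3x3) and "t" (3): a world point X has camera coordinates R X + t. Camera axes: x right, y down, z forward; pixel columns grow to the right and rows downward; lengths in m; the calibration is good to about 2 mm. The wrist camera is an equidistant fisheye: a pixel r from the principal point sees the ray r / f radians off the axis. A picture is of the moment at which its call begins: read the wrist's pose just before it. camera_model takes no time and is no camera call; for the wrist camera it gives the pose at the moment of the call.
- hand_in(): hands the job in; it is judged then, once.
The state is a dict: "clock": time; "joints": joint angles; "dq": joint speeds; "effort": joint torques, N m; "position": TCP position; "tcp_rot": TCP orientation; "wrist_force": force on the tool from outside, world axes, zero at the start; "wrist_torque": the same for the moment, N m; "width": finger opening in m; "grasp_force": force on a finger pad.
Only numpy, scipy, OpenCV 4.12 (cv2) and the standard library are available. Lean on these libraries where they do the work, as an engineer would, in place of code of your own. Each camera call takes 0.05 s, during which the arm holds its last target. There are 200 camera calls.

## Working session

There is one attempt and no reset: what is moved stays moved. The work goes in short steps, Python scripts to look and compute and a tool call to move; the robot and the scene stay as the last step left them, time stands still between calls to the robot, and variables do not carry over. Pictures are saved under pics/ and viewed, at most 11 in all, crops included, and the job is handed in when it is done.

Besides the shell and the picture viewer there is one more tool, called by a JSON object that holds its "fn" and its "kwargs", one argument or row to a line. apply_moves: Moves the arm, as the interface text tells. Its arguments: {"type":"object","properties":{"plan":{"type":"array","items":{"type":"array","items":{"type":"number"}}}},"required":["plan"]}

```bash
mkdir -p pics; ls; python3 - <<'E'
from station import *
import cv2,numpy as np
s=read_state();print(s['clock'],s['position'],s['tcp_rot'],s['joints'],s['width'],hold_point_z)
for n in('scene','top'):
    im=read_camera(n);cv2.imwrite(f'pics/{n}0.png',im)
    m=camera_model(n);print(n,np.round(m['intrinsics'],1).tolist(),np.round(m['R'],3).tolist(),np.round(m['t'],3).tolist())
E
```

```text
pics
0.0 [0.19407771 0.54068142 0.23780559] [-3.12068936e-04  1.71566841e-01  9.85172081e-01 -8.32573718e-04] [ 1.01966245e+00  1.81560799e-01  1.60799446e+00 -3.65940588e-05
  1.35381531e+00 -2.06286081e-01] 0.0882353612583684 0.0187
scene [[493.7, 0.0, 325.3], [0.0, 493.7, 233.7], [0.0, 0.0, 1.0]] [[0.896, -0.444, 0.023], [-0.262, -0.567, -0.781], [0.36, 0.693, -0.624]] [-0.397, 0.376, 0.524]
top [[466.0, 0.0, 325.2], [0.0, 466.0, 241.8], [0.0, 0.0, 1.0]] [[0.018, -1.0, 0.003], [-0.984, -0.019, -0.178], [0.178, 0.0, -0.984]] [0.277, 0.581, 0.852]
```

View pics/top0.png

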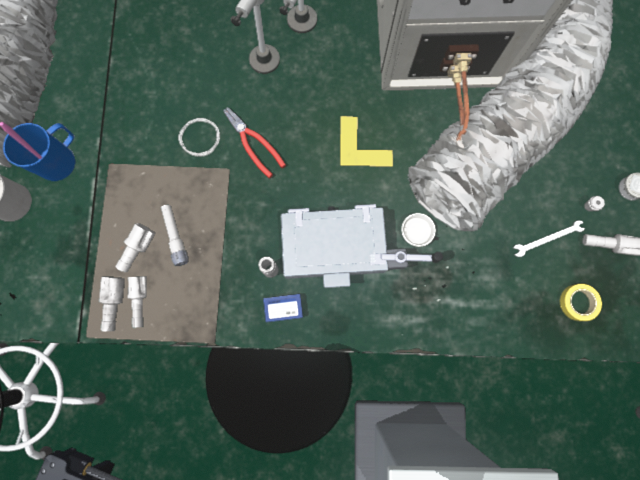

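View pics/scene0.png

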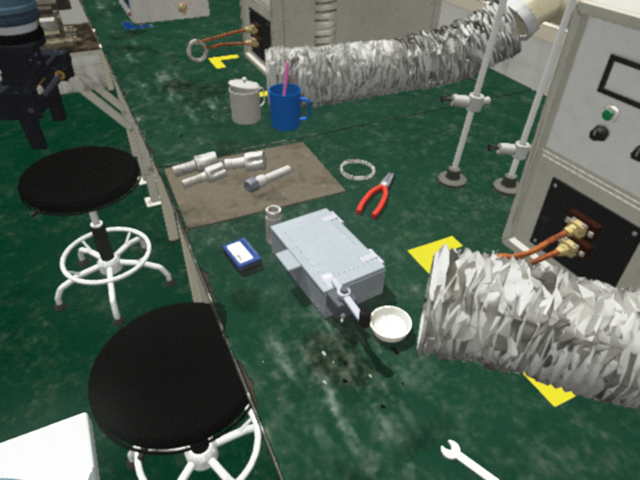

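The top view shows the box lid at about (283–387, 207–276), its tab at (337,281), the latch pivot at (400,257), the knob at about (445,256) and the dish at (418,229). The sleeve is at (267,266) and the case at (283,308).

```bash
cat > h.py <<'E'
from station import *
import cv2,numpy as np
def ray(n,px,z,m=None):
    m=m or camera_model(n);K=np.array(m['intrinsics']);R=np.array(m['R']);t=np.array(m['t'])
    d=R.T@np.linalg.solve(K,[px[0],px[1],1]);c=-R.T@t
    return c+d*(z-c[2])/d[2]
def proj(n,X,m=None):
    m=m or camera_model(n);p=np.array(m['intrinsics'])@(np.array(m['R'])@X+np.array(m['t']));return p[:2]/p[2]
E
python3 - <<'E'
from h import *
im=cv2.imread('pics/top0.png');c=im[190:310,250:480]
print(im[240,330],im[257,400],im[256,447],im[281,337],im[262,450],im[190,330])
hsv=cv2.cvtColor(im,cv2.COLOR_BGR2HSV)
m=((hsv[...,2]>130)&(hsv[...,1]<60)).astype(np.uint8)
m[:, :270]=0;m[:,470:]=0;m[:190]=0;m[300:]=0
o=cv2.morphologyEx(m,cv2.MORPH_CLOSE,np.ones((5,5)));o=cv2.morphologyEx(o,cv2.MORPH_OPEN,np.ones((35,45)))
r=cv2.minAreaRect(max(cv2.findContours(o,0,1)[0],key=cv2.contourArea));print(r)
P=np.array([ray('top',p,.067) for p in cv2.boxPoints(r)]);print(P.round(4),P.mean(0));print(np.linalg.norm(np.diff(P,axis=0),axis=1))
C=cv2.resize(c,None,fx=3.4,fy=3.4,interpolation=cv2.INTER_CUBIC)
s0=cv2.imread('pics/scene0.png')[190:350,210:430];C2=cv2.resize(s0,None,fx=3,fy=3)
cv2.imwrite('pics/c.png',C);
print(C.shape)
E
```

```text
[230 223 216] [144 138 135] [68 74 61] [228 221 213] [ 98 107  90] [78 93 66]
((333.5, 242.0), (64.0, 103.0), 90.0)
[[0.634  0.3725 0.067 ]
 [0.6378 0.1737 0.067 ]
 [0.5137 0.1743 0.067 ]
 [0.5101 0.3682 0.067 ]] [0.57392803 0.27217235 0.067     ]
[0.19886508 0.12408783 0.19398259]
(408, 782, 3)
```

View pics/c.png

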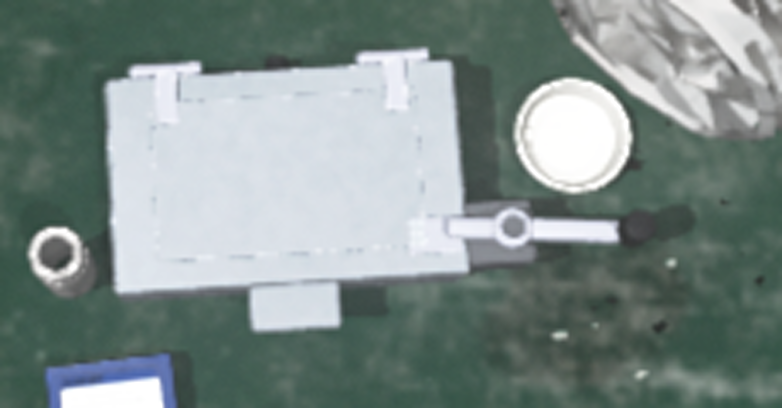

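The crop shows the lid corners at (106,82), (455,62), (467,270) and (118,292). The tab's outer edge runs from (252,331) to (340,327). The pivot is at (512,227), the knob at (637,226), the dish at (573,135), the sleeve top at (54,253) and the case at (110,380).

```bash
python3 - <<'E'
from h import *
f=lambda p,z: ray('top',(p[0]/3.4+250-.35,p[1]/3.4+190-.35),z)
L=[f(p,.066) for p in [(106,82),(455,62),(467,270),(118,292)]]
for n,p,z in [('tabL',(252,331),.066),('tabR',(340,327),.066),('piv',(512,227),.085),('knob',(637,226),.099),('dish',(573,135),.024),('sleeve',(54,253),.077)]: print(n,f(p,z).round(4))
L=np.array(L);print(L.round(4),L.mean(0));print(np.linalg.norm(np.roll(L,-1,0)-L,axis=1))
ex=(L[0]-L[3]+L[1]-L[2]);ey=L[0]-L[1]+L[3]-L[2]
print('yaw',np.degrees(np.arctan2(-ey[0],ey[1])),np.degrees(np.arctan2(ex[1],ex[0])))
E
```

```text
tabL [0.4872 0.2891 0.066 ]
tabR [0.4903 0.2406 0.066 ]
piv [0.545  0.1481 0.085 ]
knob [0.5447 0.0832 0.099 ]
dish [0.61   0.1015 0.024 ]
sleeve [0.5271 0.3987 0.077 ]
[[0.6268 0.3746 0.066 ]
 [0.6422 0.1765 0.066 ]
 [0.5233 0.1703 0.066 ]
 [0.5074 0.3638 0.066 ]] [0.57492532 0.27129806 0.066     ]
[0.19872657 0.11910675 0.19411192 0.11984458]
yaw 4.581945310364777 4.10156184270966
```

```bash
cat >> h.py <<'E'
from scipy.spatial.transform import Rotation as Ro
def down(a,tilt=0):
    # tool y at world angle a (deg), z down, then tilted so that the fingers point towards heading a-90
    a=np.radians(a);y=np.array([np.cos(a),np.sin(a),0]);z=np.array([0,0,-1.]);f=np.array([y[1],-y[0],0])
    t=np.radians(tilt);z=np.cos(t)*z+np.sin(t)*f
    return np.column_stack([np.cross(y,z),y,z])
def rel(p,R,p0=None,R0=None):
    s=read_state()
    p0=s['position'] if p0 is None else p0
    R0=Ro.from_quat(np.roll(s['tcp_rot'],-1)).as_matrix() if R0 is None else R0
    return (R0.T@(np.array(p)-p0)).round(4),np.degrees(Ro.from_matrix(R0.T@R).as_rotvec()).round(1)
E
python3 - <<'E'
from h import *
for p in [(412,180),(430,205),(450,222),(470,228)]: print(ray('top',p,.0).round(3),ray('top',p,.12).round(3))
print(rel((.572,.1,.18),down(75)),rel((.572,.1,.06),down(75)))
E
```

```text
[0.721 0.108 0.   ] [0.682 0.131 0.12 ]
[0.667 0.071 0.   ] [0.635 0.099 0.12 ]
[0.632 0.03  0.   ] [0.604 0.063 0.12 ]
[ 0.62 -0.01  0.  ] [0.594 0.028 0.12 ]
(array([-0.5047, -0.2869,  0.0582]), array([-0.1, -0. , -4.8])) (array([-0.5047, -0.2867,  0.1782]), array([-0.1, -0. , -4.8]))
```

{"fn": "apply_moves", "kwargs": {
  "plan": [
    [-1, -0.05, -0.028, 0.005, 0, 0, 0],
    [-1, -0.1, -0.057, 0.01, 0, 0, 2],
    [-1, -0.15, -0.085, 0.015, 0, 0, 4],
    [-1, -0.2, -0.114, 0.02, 0, 0, 5],
    [-1, -0.24, -0.137, 0.025, 0, 0, 5],
    [-1, -0.28, -0.16, 0.03, 0, 0, 5],
    [-1, -0.32, -0.18, 0.035, 0, 0, 5],
    [-1, -0.36, -0.205, 0.04, 0, 0, 5],
    [-1, -0.4, -0.228, 0.045, 0, 0, 5],
    [-1, -0.44, -0.25, 0.05, 0, 0, 5]
  ]
}}

```text
clock: 1.1
position: [0.5191, 0.1617, 0.1892]
tcp_rot: [-0.0, 0.214, 0.977, 0.0]
wrist_force: [0.0, -0.1, 0.4]
width: 0.0103
grasp_force: 0.0
```

```bash
python3 - <<'E'
from h import *
print(read_state()['position'],read_state()['width'])
for x in((.575,.09,.16),(.575,.09,.07)):print(rel(x,down(68)))
E
```

```text
[0.51907942 0.16174591 0.18921849] 0.01029229686347548
(array([-0.0808, -0.0417,  0.0292]), array([-0. , -0. , -2.8]))
(array([-0.0809, -0.0417,  0.1192]), array([-0. , -0. , -2.8]))
```

{"fn": "apply_moves", "kwargs": {
  "plan": [
    [-1, -0.02, -0.01, 0, 0, 0, 0],
    [-1, -0.04, -0.02, 0, 0, 0, 0],
    [-1, -0.06, -0.03, 0.01, 0, 0, -1],
    [-1, -0.07, -0.036, 0.02, 0, 0, -2],
    [-1, -0.075, -0.038, 0.03, 0, 0, -2.8],
    [-1, -0.075, -0.038, 0.03, 0, 0, -2.8],
    [-1, -0.075, -0.038, 0.03, 0, 0, -2.8],
    [-1, -0.075, -0.038, 0.03, 0, 0, -2.8],
    [-1, -0.075, -0.038, 0.03, 0, 0, -2.8],
    [-1, -0.075, -0.038, 0.03, 0, 0, -2.8]
  ]
}}

```text
clock: 2.1
position: [0.5706, 0.0982, 0.1602]
tcp_rot: [0.0, 0.19, 0.982, 0.0]
wrist_force: [0.7, -0.0, -0.5]
width: 0.0003
grasp_force: 0.0
```

```bash
python3 - <<'E'
from h import *
print(read_state()['position'])
cv2.imwrite('pics/w1.png',read_camera('wrist'))
for x in((.575,.09,.16),(.575,.09,.07)):print(rel(x,down(68)))
piv=np.array([.545,.148]);p0=np.array([.575,.09,.07]);R0=down(68)
for h in range(-95,-171,-8):
    r=np.radians(h);u=np.array([np.cos(r),np.sin(r)]);t=np.array([u[1],-u[0]])
    p=piv+.055*u-.018*t;a=68-(-90-h)*.7
    print(h,p.round(3),rel([*p,.07],down(a),p0,R0))
E
```

```text
[0.57059347 0.09815186 0.16021803]
(array([-0.0071, -0.0058,  0.0001]), array([0. , 0. , 0.1]))
(array([-0.007 , -0.0058,  0.0901]), array([0. , 0. , 0.1]))
-95 [0.558 0.092] (array([ 0.0162, -0.0048,  0.    ]), array([0. , 0. , 3.5]))
-103 [0.55 0.09] (array([ 0.0232, -0.009 ,  0.    ]), array([0. , 0. , 9.1]))
-111 [0.542 0.09 ] (array([ 0.0306, -0.0121,  0.    ]), array([ 0. ,  0. , 14.7]))
-119 [0.534 0.091] (array([ 0.0384, -0.0142,  0.    ]), array([ 0. ,  0. , 20.3]))
-127 [0.526 0.093] (array([ 0.0464, -0.0152,  0.    ]), array([ 0. ,  0. , 25.9]))
-135 [0.519 0.096] (array([ 0.0545, -0.0151,  0.    ]), array([ 0. ,  0. , 31.5]))
-143 [0.512 0.101] (array([ 0.0624, -0.0139,  0.    ]), array([ 0. ,  0. , 37.1]))
-151 [0.506 0.106] (array([ 0.0702, -0.0115,  0.    ]), array([ 0. ,  0. , 42.7]))
-159 [0.5   0.111] (array([ 0.0775, -0.0081,  0.    ]), array([ 0. ,  0. , 48.3]))
-167 [0.495 0.118] (array([ 0.0843, -0.0038,  0.    ]), array([ 0. ,  0. , 53.9]))
```

View pics/w1.png

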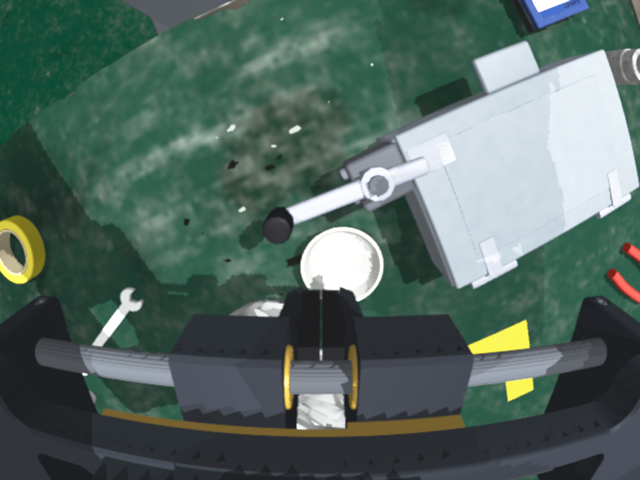

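The wrist view shows the shut fingertips at (320,295), the knob at (278,224) in front of them, and the pivot at (378,184). The dish is below at (342,264).

{"fn": "apply_moves", "kwargs": {
  "plan": [
    [-1, -0.009, -0.006, 0.01, 0, 0, 0],
    [-1, -0.009, -0.006, 0.025, 0, 0, 0],
    [-1, -0.009, -0.006, 0.04, 0, 0, 0],
    [-1, -0.009, -0.006, 0.055, 0, 0, 0],
    [-1, -0.009, -0.006, 0.068, 0, 0, 0],
    [-1, -0.009, -0.006, 0.078, 0, 0, 0],
    [-1, -0.009, -0.006, 0.086, 0, 0, 0],
    [-1, -0.009, -0.006, 0.09, 0, 0, 0],
    [-1, -0.009, -0.006, 0.09, 0, 0, 0],
    [-1, -0.009, -0.006, 0.09, 0, 0, 0]
  ]
}}

```text
clock: 3.15
position: [0.577, 0.0888, 0.0701]
tcp_rot: [0.0, 0.19, 0.982, 0.0]
wrist_force: [-0.6, -0.9, 0.7]
width: 0.0005
grasp_force: 0.0
```

{"fn": "apply_moves", "kwargs": {
  "plan": [
    [-1, 0.017, -0.004, 0, 0, 0, 3.5],
    [-1, 0.025, -0.008, 0, 0, 0, 9],
    [-1, 0.0325, -0.011, 0, 0, 0, 14.5],
    [-1, 0.04, -0.013, 0, 0, 0, 20],
    [-1, 0.048, -0.014, 0, 0, 0, 26],
    [-1, 0.056, -0.014, 0, 0, 0, 31.5],
    [-1, 0.064, -0.013, 0, 0, 0, 37],
    [-1, 0.072, -0.0105, 0, 0, 0, 42.5],
    [-1, 0.079, -0.007, 0, 0, 0, 48],
    [-1, 0.086, -0.003, 0, 0, 0, 54]
  ]
}}

```text
clock: 4.15
position: [0.4972, 0.118, 0.071]
tcp_rot: [0.002, 0.617, 0.787, 0.001]
wrist_force: [2.3, -1.8, 0.4]
width: 0.0004
grasp_force: 1.0
```

```bash
python3 - <<'E'
from h import *
im=read_camera('wrist');s=read_camera('scene')[170:370,200:440]
cv2.imwrite('pics/w2.png',np.hstack([cv2.resize(im,(400,300)),cv2.resize(s,(360,300))]))
print(read_state()['position'])
E
```

```text
[0.49617638 0.11854692 0.07059666]
```

View pics/w2.png

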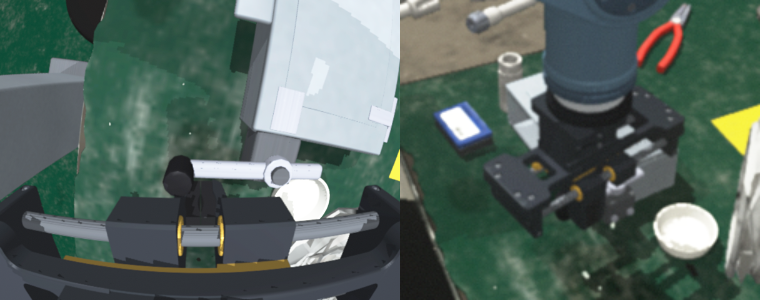

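The left half shows the handle, pivot (277,172) to knob (178,172), swung roughly along the box's -x. The dish has not moved. Next I retreat and prepare the tilted approach under the tab.

```bash
python3 - <<'E'
from h import *
im=cv2.imread('pics/top0.png');h=cv2.cvtColor(im,cv2.COLOR_BGR2HSV)
m=((h[...,0]>100)&(h[...,0]<125)&(h[...,1]>130)).astype(np.uint8);m[:,:250]=0;m[:,310:]=0;m[:285]=0;m[330:]=0
x,y,w,hh=cv2.boundingRect(m);print([ray('top',p,.022).round(3) for p in((x,y),(x+w,y+hh))])
print(rel((.45,.10,.20),down(60)))
print(rel((.42,.26,.15),down(94.3,50)))
E
```

```text
[array([0.466, 0.375, 0.022]), array([0.46 , 0.345, 0.022])]
(array([-0.0069, -0.0491, -0.1295]), array([  0.1,   0.1, -46. ]))
(array([ 0.1557, -0.0395, -0.0795]), array([-34.8, -41.3, -74.8]))
```

{"fn": "apply_moves", "kwargs": {
  "plan": [
    [-1, -0.015, 0, 0, 0, 0, 0],
    [-1, -0.025, 0, -0.02, 0, 0, 0],
    [-1, -0.025, 0, -0.05, 0, 0, -5],
    [-1, -0.025, 0, -0.08, 0, 0, -13],
    [-1, -0.025, 0, -0.11, 0, 0, -21],
    [-1, -0.025, 0, -0.13, 0, 0, -29],
    [-1, -0.025, 0, -0.13, 0, 0, -37],
    [-1, -0.025, 0, -0.13, 0, 0, -45],
    [-1, -0.025, 0, -0.13, 0, 0, -53],
    [-1, -0.025, 0, -0.13, 0, 0, -60]
  ]
}}

```text
clock: 5.25
position: [0.5023, 0.0926, 0.1999]
tcp_rot: [0.0, 0.135, 0.991, -0.0]
wrist_force: [0.4, 0.1, -0.0]
width: 0.0007
grasp_force: 0.0
```

```bash
python3 - <<'E'
from h import *
print(read_state()['position'])
print(rel((.42,.26,.15),down(94.3,50)),rel((.43,.26,.2),down(94.3,0)))
E
```

```text
[0.50228803 0.09257799 0.19991823]
(array([0.1241, 0.1393, 0.0498]), array([ -8.7, -49.5, -18.5])) (array([ 0.1145,  0.142 , -0.0002]), array([ -0. ,   0. , -19.8]))
```

{"fn": "apply_moves", "kwargs": {
  "plan": [
    [-1, 0.012, 0.014, 0, -1, -5.5, -2],
    [-1, 0.025, 0.028, 0, -2, -11, -4],
    [-1, 0.04, 0.044, 0.005, -3, -17, -6],
    [-1, 0.055, 0.06, 0.01, -4, -22.5, -8.5],
    [-1, 0.07, 0.077, 0.015, -5, -28, -10.5],
    [-1, 0.085, 0.094, 0.02, -6, -34, -12.5],
    [-1, 0.1, 0.112, 0.03, -7, -39.5, -14.5],
    [-1, 0.112, 0.126, 0.04, -8, -45, -16.5],
    [-1, 0.12, 0.135, 0.046, -8.7, -49.5, -18.5],
    [-1, 0.124, 0.139, 0.05, -8.7, -49.5, -18.5]
  ]
}}

```text
clock: 6.25
position: [0.4192, 0.2559, 0.1669]
tcp_rot: [0.41, -0.03, 0.911, 0.018]
wrist_force: [13.9, -7.1, 14.4]
width: 0.0002
grasp_force: 0.0
```

```bash
python3 - <<'E'
from h import *
s=read_state();print(s['position'],s['joints'])
im=read_camera('wrist');t=read_camera('top')[180:340,240:460]
cv2.imwrite('pics/w3.png',np.hstack([cv2.resize(im,(400,300)),cv2.resize(t,(400,300))]))
for x in((.43,.261,.034),(.50,.266,.033)):print(rel(x,down(94.3,50)))
E
```

```text
[0.41915676 0.25587505 0.16693329] [ 0.5050615  -0.20782546  2.39923248 -1.13883119  0.34884392 -0.15200624]
(array([0.0893, 0.0034, 0.0971]), array([ 0.1, -1.7, -0.4]))
(array([0.0433, 0.0033, 0.1501]), array([ 0.1, -1.7, -0.4]))
```

View pics/w3.png

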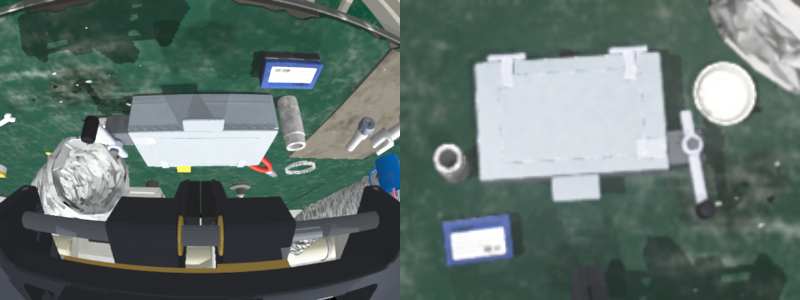

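Latch is off: in the top crop the handle points along the box's -x, with the pivot at (692,145) and the knob at (706,210). The tilted pose runs joint 4 to its limit, so I'll go back to vertical, pinch the tab by its side edges and lift.

```bash
python3 - <<'E'
from h import *
print(rel((.45,.26,.18),down(85,0)),rel((.4985,.2657,.12),down(94.3,0)))
E
```

```text
(array([-0.0329,  0.0018,  0.0147]), array([ 4.2, 48.1,  8.5])) (array([-0.0206,  0.0036,  0.0911]), array([ 0.3, 48.3, -0.3]))
```

{"fn": "apply_moves", "kwargs": {
  "plan": [
    [-1, -0.005, 0, 0.002, 0, 5, 0],
    [-1, -0.01, 0, 0.005, 0, 10, 0],
    [-1, -0.015, 0, 0.008, 0, 16, 0],
    [-1, -0.02, 0, 0.01, 0, 22, 0],
    [-1, -0.025, 0, 0.014, 0, 28, 0],
    [0, -0.025, 0, 0.024, 0, 34, 0],
    [1, -0.023, 0.001, 0.04, 0, 40, 0],
    [1, -0.021, 0.002, 0.055, 0.2, 46, -0.2],
    [1, -0.02, 0.003, 0.07, 0.3, 48.3, -0.3],
    [1, -0.02, 0.0035, 0.08, 0.3, 48.3, -0.3]
  ]
}}

```text
clock: 7.35
position: [0.4951, 0.2632, 0.1289]
tcp_rot: [0.002, -0.039, 0.999, -0.001]
wrist_force: [0.1, 0.1, -0.3]
width: 0.0381
grasp_force: 0.0
```

```bash
python3 - <<'E'
from h import *
s=read_state();print(s['position'],s['joints'])
print(rel((.4985,.2657,.12),down(94.3,0)),rel((.4985,.2657,.053),down(94.3,0)))
cv2.imwrite('pics/w4.png',read_camera('wrist'))
E
```

```text
[0.49505054 0.2632097  0.12886183] [ 0.27875154  0.27158517  1.73619219 -0.00342807  1.13110796 -1.36920053]
(array([-0.0036,  0.0022,  0.0089]), array([-0.1,  0.2,  0.2])) (array([-0.0034,  0.0024,  0.0759]), array([-0.1,  0.2,  0.2]))
```

View pics/w4.png

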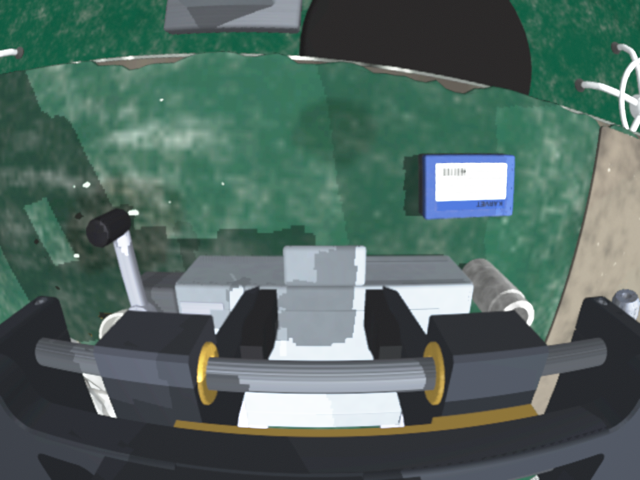

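The tab is at (284–366, 247–287), centred between the fingers (midpoint about 321). I descend and close on it.

{"fn": "apply_moves", "kwargs": {
  "plan": [
    [1, -0.002, 0.0022, 0.005, 0, 0, 0],
    [1, -0.002, 0.0022, 0.01, 0, 0, 0],
    [1, -0.002, 0.0022, 0.025, 0, 0, 0],
    [1, -0.002, 0.0022, 0.04, 0, 0, 0],
    [1, -0.002, 0.0022, 0.055, 0, 0, 0],
    [1, -0.002, 0.0022, 0.068, 0, 0, 0],
    [1, -0.002, 0.0022, 0.076, 0, 0, 0],
    [1, -0.002, 0.0022, 0.076, 0, 0, 0],
    [-0.1, -0.002, 0.0022, 0.076, 0, 0, 0],
    [-0.2, -0.002, 0.0022, 0.076, 0, 0, 0]
  ]
}}

```text
clock: 8.4
position: [0.4946, 0.2676, 0.0538]
tcp_rot: [0.002, -0.038, 0.999, -0.0]
wrist_force: [-0.1, 0.6, 0.6]
width: 0.0745
grasp_force: 0.0
```

{"fn": "apply_moves", "kwargs": {
  "plan": [
    [-0.4, 0, 0, 0, 0, 0, 0],
    [-0.4, 0, 0, 0, 0, 0, 0],
    [-0.4, 0, 0, 0, 0, 0, 0],
    [-0.4, 0, 0, 0, 0, 0, 0],
    [-0.4, 0, 0, 0, 0, 0, 0],
    [-0.4, 0, 0, 0, 0, 0, 0],
    [-0.4, 0, 0, 0, 0, 0, 0],
    [-0.4, 0, 0, 0, 0, 0, 0],
    [-0.4, 0, 0, 0, 0, 0, 0],
    [-0.4, 0, 0, 0, 0, 0, 0]
  ]
}}

```text
clock: 9.4
position: [0.4943, 0.2655, 0.0534]
tcp_rot: [0.002, -0.038, 0.999, -0.002]
wrist_force: [0.2, -8.6, 2.3]
width: 0.0494
grasp_force: 30.0
```

```bash
python3 - <<'E'
from h import *
p0=np.array([.497,.2655]);r=.14;hd=np.radians(4.3)
for th in range(0,66,7):
    t=np.radians(th);f=r*(1-np.cos(t));print(th,rel([*(p0+f*np.array([np.cos(hd),np.sin(hd)])),.053+r*np.sin(t)],down(94.3),np.array([*p0,.053]),down(94.3))[0])
E
```

```text
0 [0. 0. 0.]
7 [-0.001  -0.     -0.0171]
14 [-0.0042 -0.     -0.0339]
21 [-0.0093  0.     -0.0502]
28 [-0.0164  0.     -0.0657]
35 [-0.0253  0.     -0.0803]
42 [-0.036  -0.     -0.0937]
49 [-0.0482 -0.     -0.1057]
56 [-0.0617  0.     -0.1161]
63 [-0.0764  0.     -0.1247]
```

{"fn": "apply_moves", "kwargs": {
  "plan": [
    [-0.4, 0, -0.001, -0.006, 0, 0, 0],
    [-0.4, -0.001, -0.002, -0.018, 0, 0, 0],
    [-0.4, -0.004, -0.002, -0.035, 0, 0, 0],
    [-0.4, -0.01, -0.002, -0.052, 0, 0, 0],
    [-0.4, -0.017, -0.002, -0.068, 0, 0, 0],
    [-0.4, -0.026, -0.002, -0.083, 0, 0, 0],
    [-0.4, -0.037, -0.002, -0.097, 0, 0, 0],
    [-0.4, -0.05, -0.002, -0.109, 0, 0, 0],
    [-0.4, -0.058, -0.002, -0.116, 0, 0, 0],
    [-0.4, -0.058, -0.002, -0.116, 0, 0, 0]
  ]
}}

```text
clock: 10.4
position: [0.5526, 0.2699, 0.1699]
tcp_rot: [0.002, -0.037, 0.999, -0.0]
wrist_force: [2.5, -0.2, -5.1]
width: 0.0492
grasp_force: 30.0
```

```bash
python3 - <<'E'
from h import *
s=read_state();print(s['position'],s['wrist_force'])
im=read_camera('scene')[100:400,160:480];t=read_camera('wrist')
cv2.imwrite('pics/w5.png',np.hstack([cv2.resize(t,(400,300)),cv2.resize(im,(400,375))[:300]]))
E
```

```text
[0.55263145 0.2699088  0.16988258] [ 2.48613212 -0.18795781 -5.08580517]
```

View pics/w5.png

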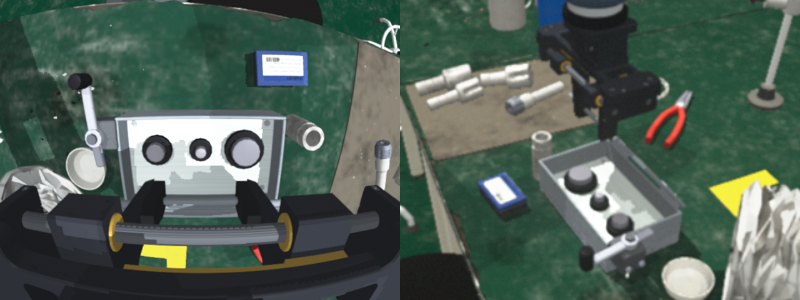

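The lid is about half open and held by the tab. The keys are visible: large at +y, small in the middle, medium on the latch side (wrist view, small at (200,148)). Now I release, back off, shut the fingers and push the lid over.

{"fn": "apply_moves", "kwargs": {
  "plan": [
    [0.6, 0, 0, 0, 0, 0, 0],
    [0.6, 0, 0, 0, 0, 0, 0],
    [0.6, 0, 0, 0, 0, 0, 0],
    [0.6, 0.005, 0, 0, 0, 0, 0],
    [0.6, 0.02, 0, 0, 0, 0, 0],
    [0.6, 0.04, 0, 0.005, 0, 0, 0],
    [-1, 0.05, 0, 0.015, 0, 0, 0],
    [-1, 0.05, 0, 0.025, 0, 0, 0],
    [-1, 0.05, 0, 0.025, 0, 0, 0],
    [-1, 0.05, 0, 0.025, 0, 0, 0]
  ]
}}

```text
clock: 11.5
position: [0.5023, 0.2661, 0.1443]
tcp_rot: [0.002, -0.037, 0.999, -0.0]
wrist_force: [0.4, 0.1, 0.6]
width: 0.0409
grasp_force: 0.0
```

{"fn": "apply_moves", "kwargs": {
  "plan": [
    [-1, 0, 0, 0, 0, 0, 0],
    [-1, 0, 0, 0, 0, 0, 0],
    [-1, -0.01, 0, 0, 0, 0, 0],
    [-1, -0.025, 0, 0, 0, 0, 0],
    [-1, -0.04, 0, 0, 0, 0, 0],
    [-1, -0.055, 0, -0.008, 0, 0, 0],
    [-1, -0.07, 0, -0.016, 0, 0, 0],
    [-1, -0.085, 0, -0.024, 0, 0, 0],
    [-1, -0.1, 0, -0.03, 0, 0, 0],
    [-1, -0.115, 0, -0.035, 0, 0, 0]
  ]
}}

```text
clock: 12.5
position: [0.6175, 0.2747, 0.1797]
tcp_rot: [0.001, -0.037, 0.999, -0.001]
wrist_force: [-0.9, -0.3, -1.0]
width: 0.0005
grasp_force: 0.5
```

{"fn": "apply_moves", "kwargs": {
  "plan": [
    [-1, -0.008, 0, 0, 0, 0, 0],
    [-1, -0.016, 0, 0, 0, 0, 0],
    [-1, -0.024, 0, 0, 0, 0, 0],
    [-1, -0.032, 0, 0, 0, 0, 0],
    [-1, -0.038, 0, 0, 0, 0, 0],
    [-1, -0.038, 0, 0, 0, 0, 0],
    [-1, -0.02, 0, 0, 0, 0, 0],
    [-1, 0.01, 0, 0, 0, 0, 0],
    [-1, 0.05, 0, 0, 0, 0, 0],
    [-1, 0.08, 0, 0, 0, 0, 0]
  ]
}}

```text
clock: 13.5
position: [0.5347, 0.2687, 0.1793]
tcp_rot: [0.002, -0.038, 0.999, -0.0]
wrist_force: [0.1, 0.8, 0.8]
width: 0.0004
grasp_force: 0.0
```

```bash
python3 - <<'E'
from h import *
s=read_state();print(s['position'],s['wrist_force'])
m=camera_model('wrist');im=read_camera('wrist');t=read_camera('scene')[100:400,160:480]
print(np.array(m['intrinsics']).round(1).tolist());np.savez('wm',im=im,**{k:np.array(v) for k,v in m.items() if k in('intrinsics','R','t')})
cv2.imwrite('pics/w6.png',np.hstack([cv2.resize(im,(480,360)),cv2.resize(t,(320,300),)[:0+300].repeat(1,0) if 0 else cv2.resize(t,(320,360))]))
E
```

```text
[0.53474223 0.26866107 0.17925801] [0.06805035 0.81303983 0.79283283]
[[371.6, 0.0, 320.5], [0.0, 371.6, 240.0], [0.0, 0.0, 1.0]]
```

View pics/w6.png

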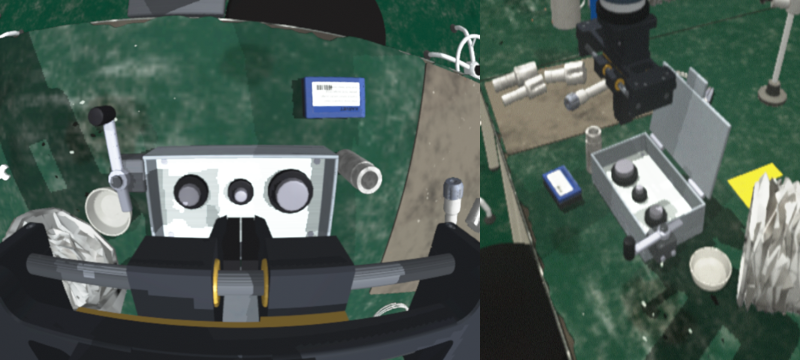

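The lid is up (scene view). The keys in the left view are medium at (190,190), small at (240,190) and large at (291,188), with grey tops inside dark collars. I measure their centres.

```bash
python3 - <<'E'
from h import *
d=np.load('wm.npz');im=d['im'];K,R,t=d['intrinsics'],d['R'],d['t'];g=cv2.cvtColor(im,cv2.COLOR_BGR2GRAY)
def fray(px,z):
    v=np.array([(px[0]-K[0,2])/K[0,0],(px[1]-K[1,2])/K[1,1]]);r=np.hypot(*v)
    c=-R.T@t;w=R.T@np.array([*(np.sin(r)*v/r),np.cos(r)]);return c+w*(z-c[2])/w[2]
hd=np.radians(4.3);ex=np.array([np.cos(hd),np.sin(hd)]);ey=np.array([-ex[1],ex[0]]);c=np.array([.575,.272])
for n,k,p in(('med',-.056,(253,255)),('small',0,(320,255)),('large',.056,(388,251))):
    x,y=p;w=34;a=g[y-w:y+w,x-w:x+w]
    m=((a>75)&(a<190)).astype(np.uint8);m=cv2.morphologyEx(m,cv2.MORPH_OPEN,np.ones((5,5)))
    N,L,S,C=cv2.connectedComponentsWithStats(m);i=1+np.argmin([np.hypot(*(C[j]-w)) for j in range(1,N)])
    q=C[i]+[x-w,y-w];X=fray(q,.048);dia=np.sqrt(4*S[i,4]/np.pi)
    print(n,q.round(1),'dia px',dia.round(1),a[w,w],'X',X.round(4),'mm',1e3*np.linalg.norm(fray(q+[dia/2,0],.048)-fray(q-[dia/2,0],.048)).round(4),'pred',(c-.012*ex+k*ey).round(4))
E
```

```text
med [252.  259.5] dia px 28.3 140 X [0.5653 0.216  0.048 ] mm 23.3 pred [0.5672 0.2153]
small [321. 252.] dia px 5.6 207 X [0.5546 0.2708 0.048 ] mm 4.5 pred [0.563  0.2711]
large [387.6 263.2] dia px 38.5 188 X [0.5601 0.3251 0.048 ] mm 31.8 pred [0.5588 0.3269]
```

```bash
python3 - <<'E'
from h import *
p0=np.array([.563,.271,.06])
print(rel(p0,down(94.3)),[rel(q,down(94.3),p0,down(94.3))[0] for q in((.5665,.2157,.06),(.5595,.3262,.06))])
E
```

```text
(array([-0.0299, -0.0002,  0.1192]), array([-0.1,  0.1,  0.1])) [array([ 0.0007, -0.0554,  0.    ]), array([-0.0006,  0.0553,  0.    ])]
```

{"fn": "apply_moves", "kwargs": {
  "plan": [
    [-1, -0.015, 0, 0.01, 0, 0, 0],
    [-1, -0.03, 0, 0.03, 0, 0, 0],
    [-1, -0.03, 0, 0.06, 0, 0, 0],
    [-1, -0.03, 0, 0.085, 0, 0, 0],
    [-1, -0.03, 0, 0.105, 0, 0, 0],
    [-1, -0.03, 0, 0.117, 0, 0, 0],
    [-1, -0.03, 0, 0.119, 0, 0, 0],
    [-1, -0.03, 0, 0.119, 0, 0, 0],
    [-1, -0.03, 0, 0.119, 0, 0, 0],
    [-1, -0.03, 0, 0.119, 0, 0, 0]
  ]
}}

```text
clock: 14.6
position: [0.5679, 0.2712, 0.0619]
tcp_rot: [0.003, -0.038, 0.999, -0.0]
wrist_force: [-0.1, 0.1, -1.0]
width: 0.0004
grasp_force: 0.0
```

```bash
python3 - <<'E'
from h import *
m=camera_model('wrist');im=read_camera('wrist')
print(read_state()['position'])
cv2.imwrite('pics/w7.png',im[200:440,160:480].repeat(2,0).repeat(2,1))
E
```

```text
[0.56771317 0.2711656  0.06171534]
```

View pics/w7.png

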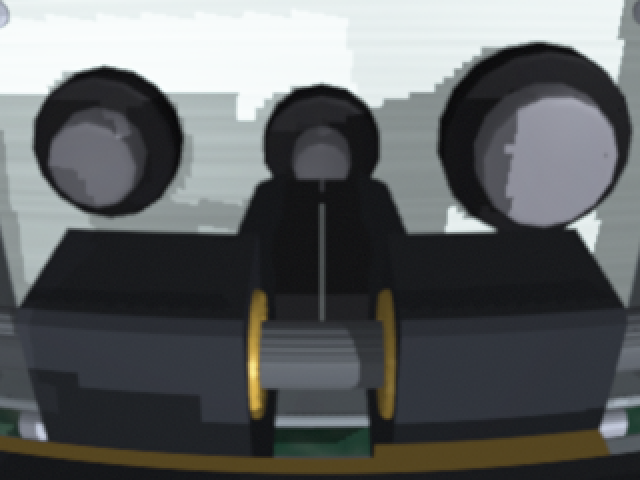

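The fingertips (322,180) are directly behind and over the small key (322,155) and centred sideways. I shift 5 mm to the front and press.

{"fn": "apply_moves", "kwargs": {
  "plan": [
    [-1, 0.005, 0, 0, 0, 0, 0],
    [-1, 0.005, 0, 0.006, 0, 0, 0],
    [-1, 0.005, 0, 0.012, 0, 0, 0],
    [-1, 0.005, 0, 0.017, 0, 0, 0],
    [-1, 0.005, 0, 0.02, 0, 0, 0],
    [-1, 0.005, 0, 0.0215, 0, 0, 0],
    [-1, 0.005, 0, 0.0215, 0, 0, 0],
    [-1, 0.005, 0, 0.0215, 0, 0, 0],
    [-1, 0.005, 0, 0.0215, 0, 0, 0],
    [-1, 0.005, 0, 0.0215, 0, 0, 0]
  ]
}}

```text
clock: 15.65
position: [0.5622, 0.2707, 0.0422]
tcp_rot: [0.002, -0.038, 0.999, -0.001]
wrist_force: [-11.5, -3.8, 27.3]
width: 0.0004
grasp_force: 13.8
```

Bottomed out at 42 mm. Next I release, then press the medium key.

{"fn": "apply_moves", "kwargs": {
  "plan": [
    [-1, 0, 0, -0.008, 0, 0, 0],
    [-1, 0, 0, -0.02, 0, 0, 0],
    [-1, 0, 0, -0.022, 0, 0, 0],
    [-1, 0, 0, -0.022, 0, 0, 0],
    [-1, 0, -0.02, -0.022, 0, 0, 0],
    [-1, 0, -0.04, -0.022, 0, 0, 0],
    [-1, 0, -0.0554, -0.022, 0, 0, 0],
    [-1, 0, -0.0554, -0.022, 0, 0, 0],
    [-1, 0, -0.0554, -0.022, 0, 0, 0],
    [-1, 0, -0.0554, -0.022, 0, 0, 0]
  ]
}}

```text
clock: 16.65
position: [0.566, 0.2159, 0.0609]
tcp_rot: [0.002, -0.038, 0.999, -0.0]
wrist_force: [-0.0, -0.4, 0.1]
width: -0.0003
grasp_force: 0.0
```

{"fn": "apply_moves", "kwargs": {
  "plan": [
    [-1, 0, 0, 0.002, 0, 0, 0],
    [-1, 0, 0, 0.006, 0, 0, 0],
    [-1, 0, 0, 0.012, 0, 0, 0],
    [-1, 0, 0, 0.017, 0, 0, 0],
    [-1, 0, 0, 0.02, 0, 0, 0],
    [-1, 0, 0, 0.0215, 0, 0, 0],
    [-1, 0, 0, 0.0215, 0, 0, 0],
    [-1, 0, 0, 0.0215, 0, 0, 0],
    [-1, 0, 0, 0.0215, 0, 0, 0],
    [-1, 0, 0, 0.0215, 0, 0, 0]
  ]
}}

```text
clock: 17.65
position: [0.5664, 0.2157, 0.0423]
tcp_rot: [0.002, -0.038, 0.999, -0.0]
wrist_force: [-9.7, -0.3, 25.7]
width: 0.0005
grasp_force: 12.2
```

{"fn": "apply_moves", "kwargs": {
  "plan": [
    [-1, 0, 0, -0.008, 0, 0, 0],
    [-1, 0, 0, -0.02, 0, 0, 0],
    [-1, 0, 0, -0.023, 0, 0, 0],
    [-1, 0, 0.02, -0.023, 0, 0, 0],
    [-1, 0, 0.045, -0.023, 0, 0, 0],
    [-1, 0, 0.07, -0.023, 0, 0, 0],
    [-1, 0, 0.095, -0.023, 0, 0, 0],
    [-1, 0, 0.111, -0.022, 0, 0, 0],
    [-1, 0, 0.111, -0.022, 0, 0, 0],
    [-1, 0, 0.111, -0.022, 0, 0, 0]
  ]
}}

```text
clock: 18.65
position: [0.5575, 0.3255, 0.0609]
tcp_rot: [0.001, -0.038, 0.999, -0.001]
wrist_force: [0.2, -0.2, 0.4]
width: 0.0005
grasp_force: 0.0
```

{"fn": "apply_moves", "kwargs": {
  "plan": [
    [-1, 0, 0, 0.002, 0, 0, 0],
    [-1, 0, 0, 0.006, 0, 0, 0],
    [-1, 0, 0, 0.012, 0, 0, 0],
    [-1, 0, 0, 0.017, 0, 0, 0],
    [-1, 0, 0, 0.02, 0, 0, 0],
    [-1, 0, 0, 0.0215, 0, 0, 0],
    [-1, 0, 0, 0.0215, 0, 0, 0],
    [-1, 0, 0, 0.0215, 0, 0, 0],
    [-1, 0, 0, 0.0215, 0, 0, 0],
    [-1, 0, 0, 0.0215, 0, 0, 0]
  ]
}}

```text
clock: 19.65
position: [0.5583, 0.3253, 0.0424]
tcp_rot: [0.002, -0.038, 0.999, -0.001]
wrist_force: [-7.7, -6.7, 19.2]
width: 0.0007
grasp_force: 9.9
```

{"fn": "apply_moves", "kwargs": {
  "plan": [
    [-1, 0, 0, -0.01, 0, 0, 0],
    [-1, 0, 0, -0.04, 0, 0, 0],
    [-1, 0.01, 0, -0.08, 0, 0, 0],
    [-1, 0.04, 0, -0.12, 0, 0, 0],
    [-1, 0.08, 0, -0.15, 0, 0, 0],
    [-1, 0.12, 0, -0.15, 0, 0, 0],
    [-1, 0.14, 0, -0.15, 0, 0, 0],
    [-1, 0.14, 0, -0.15, 0, 0, 0],
    [-1, 0.14, 0, -0.15, 0, 0, 0],
    [-1, 0.14, 0, -0.15, 0, 0, 0]
  ]
}}

```text
clock: 20.65
position: [0.4188, 0.3156, 0.1894]
tcp_rot: [0.002, -0.037, 0.999, -0.0]
wrist_force: [0.5, -0.2, -0.1]
width: 0.0004
grasp_force: 0.0
```

```bash
python3 - <<'E'
from h import *
t=read_camera('top')[180:340,240:460];im=read_camera('scene')[150:390,180:460]
cv2.imwrite('pics/w8.png',np.hstack([cv2.resize(t,(400,300)),cv2.resize(im,(400,300))]))
E
```

```text
(no output)
```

View pics/w8.png

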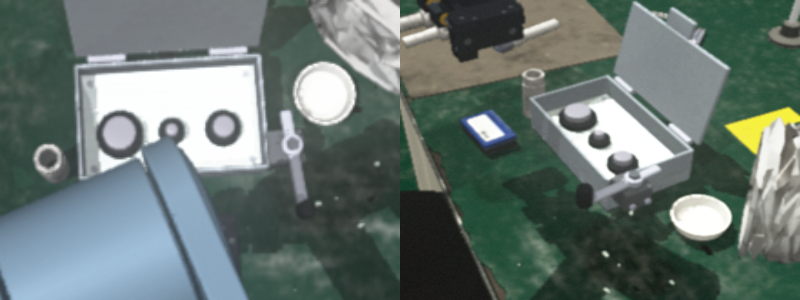

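The lid stands open past upright, the latch is off at (292,145)–(305,210), all keys are up, and the dish, sleeve and case are in place. I hand it in.

```bash
python3 -c "
from station import *
print(hand_in())"
```

```text
the job is handed in; nothing more can be done
None
```

The job is done and handed in at about 21 s: latch off, lid open past upright, keys pressed right down in the order small, medium, large, and the dish, sleeve and case left where they stood; the hand-in gave back no verdict.

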